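Set up a round and a square post foot for tack welding

TASK

Set up the two post feet for tack welding, the round one first. On the round turntable lay the flange (the thick disc with a hole), stand the round pipe on it and close the pipe with the plain cap disc; then on the square block lay the square plate and stand the square tube on it, both squared up with the block's edges. Centre every part by eye on what it rests on, and leave both stacks standing free.

Things in the scene. Friction and masses are not known exactly. Their poses are not given: they have to be found in the camera images.
- turntable: Round aluminium welding turntable, a fixed disc 110 mm across and 20 mm high with a ring groove and a dark centre spot on top; target of the round foot. Fixed to the table, it does not turn. Origin: centre of its underside, on the table; z up, its top is 20 mm above the origin.
- fixture_block: Square aluminium fixture block, fixed, 110 x 110 mm and 20 mm high with eight small black holes around its top; target of the square foot. Origin: centre of its underside, on the table; z up, x and y parallel to its edges; its top is 20 mm above the origin.
- flange: Loose dark steel flange: round disc 64 mm across, 16 mm thick, with a 20 mm hole through its middle, about 0.36 kg. Origin: centre of its underside; z up. It starts flat on the table, anywhere among the five places of loose parts.
- pipe: Loose dark steel round pipe stub, 48 mm outside diameter, 4 mm wall, 60 mm tall, open at both ends, about 0.26 kg. Origin: centre of its underside; z up. It starts upright on the table, anywhere among the five places of loose parts.
- cap: Loose dark steel plain cap disc without a hole, 52 mm across, 12 mm thick, about 0.2 kg; it lies on top of the pipe, overlapping its rim by 2 mm. Origin: centre of its underside; z up. It starts flat on the table, anywhere among the five places of loose parts.
- square_plate: Loose dark steel square plate 62 x 62 mm, 16 mm thick, about 0.48 kg; x and y parallel to its edges. Origin: centre of its underside; z up. It starts flat on the table, anywhere among the five places of loose parts.
- square_tube: Loose dark steel square tube stub, 40 x 40 mm outside, 4 mm wall, 45 mm tall, open at both ends, about 0.2 kg; x and y parallel to its sides. Origin: centre of its underside; z up. It starts upright on the table, anywhere among the five places of loose parts.
Not all that is in view belongs to the job. What is shaped like the flange but blue or yellow is not meant.

How it is judged:
On the way, in this order (a step that is already met when the one before it is completed fails the run):
1. the flange lies centred on the round turntable (horizontal distance between flange and turntable below 0.012 m and z of flange in the frame of turntable between 0.016 and 0.024 m and angle between flange's own z axis and vertical below 0.07 rad), for 0.2 s.
2. the round pipe stands centred on the flange (horizontal distance between pipe and flange below 0.01 m and z of pipe in the frame of flange between 0.012 and 0.02 m and angle between pipe's own z axis and vertical below 0.07 rad), for 0.2 s.
3. the cap disc lies centred on the round pipe (horizontal distance between cap and pipe below 0.01 m and z of cap in the frame of pipe between 0.056 and 0.064 m and angle between cap's own z axis and vertical below 0.07 rad), for 0.2 s.
4. the square plate lies centred and squared up on the square block (horizontal distance between square_plate and fixture_block below 0.012 m and z of square_plate in the frame of fixture_block between 0.016 and 0.024 m and angle between square_plate's own z axis and vertical below 0.07 rad and (angle between the x axis of square_plate and the x axis of fixture_block, either way round below 0.17 rad or angle between the x axis of square_plate and the y axis of fixture_block, either way round below 0.17 rad)), for 0.2 s.
5. the square tube stands centred and squared up on the square plate (horizontal distance between square_tube and square_plate below 0.01 m and z of square_tube in the frame of square_plate between 0.012 and 0.02 m and angle between square_tube's own z axis and vertical below 0.07 rad and (angle between the x axis of square_tube and the x axis of square_plate, either way round below 0.17 rad or angle between the x axis of square_tube and the y axis of square_plate, either way round below 0.17 rad)), for 0.2 s.
At the end, for the whole second after the job is handed in: Both stacks stand as described: flange and square plate within 12 mm of their targets' centres, other parts within 10 mm of the centre of the part below; each resting (4 mm), upright (4 deg); square edges parallel within 10 deg (any quarter turn); all released, at rest (all of step 1 and all of step 2 and all of step 3 and all of step 4 and all of step 5 and linear speed of each of flange, pipe, cap, square_plate, square_tube below 0.02 m/s and angular speed of each of flange, pipe, cap, square_plate, square_tube below 0.2 rad/s); the robot touches nothing.
It also fails if it takes over 120 s, if anything falls off the work surface, if the arm or the gripper's body presses on something with over 40 N, if the wrist force passes 120 N, or if a joint passes its speed limit or range.

ROBOT

A 6-joint arm with a two-finger parallel gripper is mounted at the origin on the work surface. World frame = base frame: x ahead of the robot, y to its left, z up, the work surface at z = 0. Lengths are in m, angles in rad, forces in N, time in s.
With the tool pointing down it reaches from about 0.3 to 0.875 m from the base axis. Payload 6.4 kg.
Tool frame: the origin (TCP) lies at the very end of the fingers, on their centre line; the grasp point (between the pads) lies 19 mm behind it; z points along the fingers, y is the direction in which the jaws open and shut (so a half turn about z gives the same grasp; the last joint's range is limited). The gripper opens to 85 mm and grips with 20 to 120 N. Pads are 22 mm wide; open, the fingers measure 114 mm over their backs; the gripper's body (76 mm by 85 mm) begins 54 mm behind the grasp point. The pads swing forward as they close: fully open they stand 13 mm farther back than shut.
Start: joints at [-0.206, 0.181, 1.607, -0, 1.354, -0.206], TCP at [0.575, 0, 0.231] pointing down, gripper open.
Joint ranges: [-2.99, 2.99], [-0.89, 2.07], [0.3, 2.58], [-1.14, 4.28], [0, 2.63], [-3.12, 3.12]. Speed limits (rad/s): [2.57, 2.57, 3.01, 3.14, 3.14, 3.14].

INTERFACE

Orientations are given as a rotation vector (axis times angle).
In Python, from cell import * gives the robot as it stands.
- The arm moves only by the shell command python3 -m handwheel 'ROWS'. ROWS is JSON, a list of rows, each a list of 3 entries, a list of its own where there are three numbers: the shift along the tool's x, y, z in mm, then the turn, a rotation vector about the tool's x, y, z in degrees, then the finger opening in mm, from 0 to 85.4. In form: [[[dx, dy, dz], [wx, wy, wz], gripper], ...]. A call has exactly 10 rows; each row is the pose to reach, as a shift and turn from the pose measured when the call began, along the tool's axes at that moment; what a row does not reach only later rows make up. A row lasts 1/8 s, in which the tool goes at most 62.5 mm and 10.7 degrees, less where a joint would pass 70% of its speed; a pose out of reach is approached as far as the arm can. A call with a gripper value outside its range is refused whole. The fingers move at their own pace and stop on an object; the grip force is fixed at half the most. Time passes only in rows, so rows that repeat a pose let the fingers close, or fill a call up. It gives the time, the measured TCP pose, the force and the opening at its end, in the units of the state.
- get_state(): the state, without advancing time (a new reading comes with each control period).
- capture(name): name is "scene" or "side" or "wrist"; returns the picture (420x560x3 uint8, red, green, blue); there is no depth.
- camera_info(name): a dict with "vertical_fov" (degrees; the focal length in pixels is half the picture's height over the tangent of half this angle, whatever the lens; pixels are square), "cx", "cy" (the principal point, pixels), "rvec" (rotation vector, rad) and "tvec" (3), from world to camera coordinates, as OpenCV has them. Camera axes: x right, y down, z forward; pixel columns grow to the right and rows downward; lengths in m; the calibration is good to about 2 mm. The wrist camera is an equidistant fisheye: a pixel r from the principal point sees the ray r / f radians off the axis. A picture is of the moment at which its call begins: read the wrist's pose just before it. camera_info takes no time and is no camera call; for the wrist camera it gives the pose at the moment of the call.
- hand_in(): hands the job in, once; it reports no verdict.
The state is a dict: "clock": time; "q": joint angles; "joint_vel": joint speeds; "joint_torque": joint torques, N m; "ee_pos": TCP position; "orientation": TCP orientation; "contact_force": force on the tool from outside, world axes, zero at the start; "moment": the same for the moment, N m; "width": finger opening in m.
Only numpy, scipy, OpenCV 4.12 (cv2) and the standard library are available. Lean on these libraries where they do the work, as an engineer would, in place of code of your own. Each camera call takes 0.05 s, during which the arm holds its last target. There are 200 camera calls.

## Working session

There is one attempt and no reset: what is moved stays moved. The work goes in short steps, Python scripts to look and compute and a shell command to move; the robot and the scene stay as the last step left them, time stands still between calls to the robot, and variables do not carry over. Pictures are saved under pics/ and viewed, about 12 in all and at most 16, crops included, and the job is handed in when it is done.

```bash
mkdir -p pics; ls; python3 - <<'E'
from cell import *
import cv2
print(get_state())
for n in ("scene","side","wrist"):
    print(n,camera_info(n)); cv2.imwrite(f"pics/{n}0.png",capture(n)[:,:,::-1])
E
```

```text
pics
{'clock': 0.0, 'q': array([-2.06282819e-01,  1.81514659e-01,  1.60804261e+00, -2.76838334e-05,
        1.35383847e+00, -2.06319336e-01]), 'joint_vel': array([ 0.00145554,  0.00067714,  0.0005432 , -0.00140018,  0.00127838,
        0.00012835]), 'joint_torque': array([ 3.41415571e-04, -4.44869328e+01, -3.51340663e+01, -2.51131587e-04,
        9.11703974e-03,  3.43231875e-05]), 'ee_pos': array([5.74418358e-01, 1.40290139e-04, 2.30382290e-01]), 'orientation': array([-2.22033736e+00, -2.22043173e+00,  1.58480531e-03]), 'contact_force': array([ 0.15401992, -0.08729459, -0.46922255]), 'moment': array([-0.07101425,  0.00516187,  0.00046044]), 'width': 0.08572895886686395}
scene {'vertical_fov': 51.945537366329354, 'cx': 283.3987949955455, 'cy': 204.07064944455598, 'rvec': array([ 2.2314206 ,  1.39426475, -0.40788007]), 'tvec': array([-0.13190188, -0.42110355,  1.30622303])}
side {'vertical_fov': 54.68495782427146, 'cx': 288.21976992348743, 'cy': 207.33678832699843, 'rvec': array([ 0.20697271, -2.76857269,  1.3781505 ]), 'tvec': array([0.50637915, 0.1388418 , 0.98726297])}
wrist {'vertical_fov': 65.70646984690485, 'cx': 274.72127919845815, 'cy': 209.56420544472874, 'rvec': array([-2.83351495e+00, -1.42692555e-03,  2.73241946e-04]), 'tvec': array([-0.57460488, -0.03989708,  0.37948708])}
```

View pics/scene0.png

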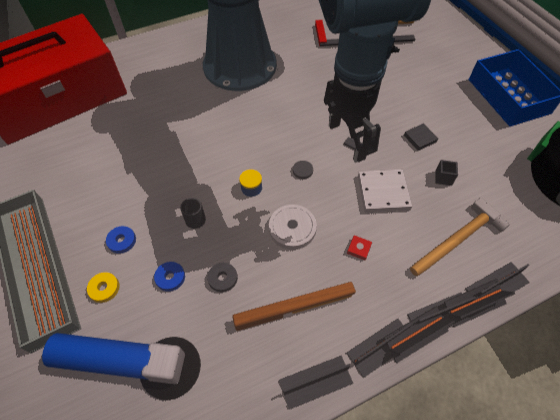

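View pics/side0.png

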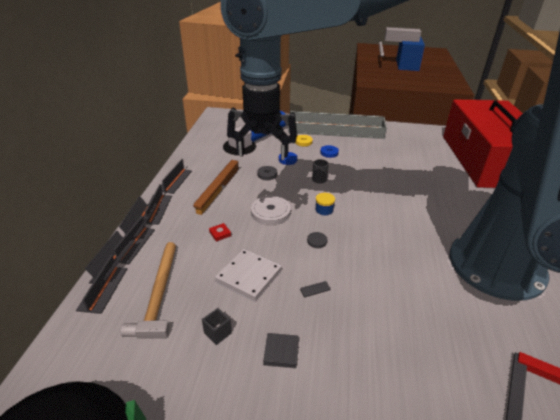

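View pics/wrist0.png

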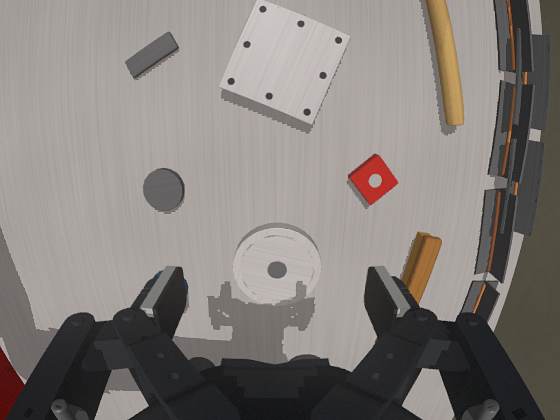

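Scene view: turntable top (292,225), block (385,190), cap (303,170), pipe (193,213), flange (222,277), square plate (420,135), tube (447,172); the blue and yellow rings, blue/yellow can, red square and small grey bar are distractors. Wrist view: block centre ≈(285,63), turntable spot (277,270), cap (163,188).

```bash
cat > h.py <<'E'
import numpy as np, cv2
from cell import *
def cam(n):
    c=camera_info(n); R=cv2.Rodrigues(np.array(c["rvec"]))[0]
    return n,R,np.array(c["tvec"]),210/np.tan(np.radians(c["vertical_fov"]/2)),c["cx"],c["cy"]
def p2w(C,u,v,z):
    n,R,t,f,cx,cy=C; d=np.array([u-cx,v-cy])
    if n=="wrist":
        r=np.hypot(*d); th=r/f; ray=np.r_[d/max(r,1e-9)*np.sin(th),np.cos(th)]
    else: ray=np.r_[d/f,1]
    o=-R.T@t; w=R.T@ray
    return o+w*(z-o[2])/w[2]
def w2p(C,P):
    n,R,t,f,cx,cy=C; X=np.atleast_2d(P)@R.T+t
    r=np.hypot(X[:,0],X[:,1])
    k=f*np.arctan2(r,X[:,2])/np.maximum(r,1e-9) if n=="wrist" else f/X[:,2]
    return np.c_[X[:,0]*k+cx,X[:,1]*k+cy]
def circ(c,r,z,n=90):
    a=np.linspace(0,2*np.pi,n); return np.c_[c[0]+r*np.cos(a),c[1]+r*np.sin(a),0*a+z]
def sq(c,s,z,yaw):
    a=yaw+np.pi/4+np.arange(5)*np.pi/2; r=s/2**.5; return np.c_[c[0]+r*np.cos(a),c[1]+r*np.sin(a),0*a+z]
def snap(n,tag,shapes=(),box=None,k=1):
    C=cam(n); im=capture(n)[:,:,::-1].copy(); x0,y0,x1,y1=box or (0,0,560,420)
    im=cv2.resize(im[y0:y1,x0:x1],None,fx=k,fy=k,interpolation=cv2.INTER_CUBIC)
    for s in shapes:
        q=((w2p(C,s)-[x0,y0]+.5)*k-.5); cv2.polylines(im,[np.round(q*8).astype(int)],False,(0,255,0),1,cv2.LINE_AA,3)
    cv2.imwrite(f"pics/{tag}.png",im); return C,im
def tool():
    s=get_state(); return s["ee_pos"],cv2.Rodrigues(np.array(s["orientation"]))[0],s
def to(x,y,z,yaw=None):
    """shift mm / turn deg to bring the TCP to x,y,z pointing down; yaw = world angle of the jaw axis (tool y)"""
    p,R,s=tool(); cur=np.arctan2(R[1,1],R[0,1]); yaw=cur if yaw is None else yaw
    d=(yaw-cur+np.pi/2)%np.pi-np.pi/2; a=cur+d; ty=np.array([np.cos(a),np.sin(a),0]); tz=np.array([0,0,-1.])
    G=np.c_[np.cross(ty,tz),ty,tz]
    print("at",p.round(4),"shift",(R.T@(np.array([x,y,z])-p)*1000).round(1),"turn",np.degrees(cv2.Rodrigues(R.T@G)[0].ravel()).round(1),
      "w",round(s["width"]*1000,1),"F",np.round(s["contact_force"],1),"t",round(s["clock"],2),"q6",round(s["q"][5],2),"yaw",np.degrees(cur).round(1))
E
python3 - <<'E'
from h import *
S,D,W=cam("scene"),cam("side"),cam("wrist")
for nm,C,u,v,z in [("tt",S,292,225,.02),("tt",D,271,209,.02),("tt",W,277,270,.02),("blk",S,385,189,.02),("blk",D,249,273,.02),("blk",W,285,63,.02),
 ("cap",S,303,169,.012),("cap",D,317,239,.012),("cap",W,163,188,.012),("pipe",S,191,203,.06),("pipe",D,320,163,.06),("fl",S,222,276,.016),("fl",D,267,172,.016),
 ("plate",S,421,134,.016),("plate",D,281,348,.016),("tube",S,448,166,.045),("tube",D,217,320,.045)]:
    print(nm,C[0],p2w(C,u,v,z)[:2].round(4))
print("blk edge yaw W",*(p2w(W,u,v,.02)[:2].round(4) for u,v in [(263,-3),(350,37),(310,125),(220,88)]))
for n in("scene",): 
    im=cv2.imread("pics/scene0.png"); cv2.imwrite("pics/c1.png",np.hstack([cv2.resize(im[180:300,160:260],(400,480),interpolation=2),cv2.resize(im[110:210,390:480],(360,400),interpolation=2).__class__(1) if 0 else cv2.resize(im[110:210,390:473],(398,480),interpolation=2)]))
E
```

```text
tt scene [ 0.5778 -0.113 ]
tt side [ 0.5736 -0.1018]
tt wrist [ 0.5776 -0.1128]
blk scene [0.5868 0.1325]
blk side [0.5818 0.1414]
blk wrist [0.5855 0.1284]
cap scene [ 0.4416 -0.0139]
cap side [ 0.4392 -0.0082]
cap wrist [ 0.4417 -0.0107]
pipe scene [ 0.4476 -0.3022]
pipe side [ 0.4572 -0.3017]
fl scene [ 0.6222 -0.3024]
fl side [ 0.6194 -0.2924]
plate scene [0.4782 0.317 ]
plate side [0.4812 0.3185]
tube scene [0.6091 0.2927]
tube side [0.6103 0.2957]
blk edge yaw W [0.5619 0.205 ] [0.656  0.1611] [0.6128 0.061 ] [0.5159 0.102 ]
```

View pics/c1.png

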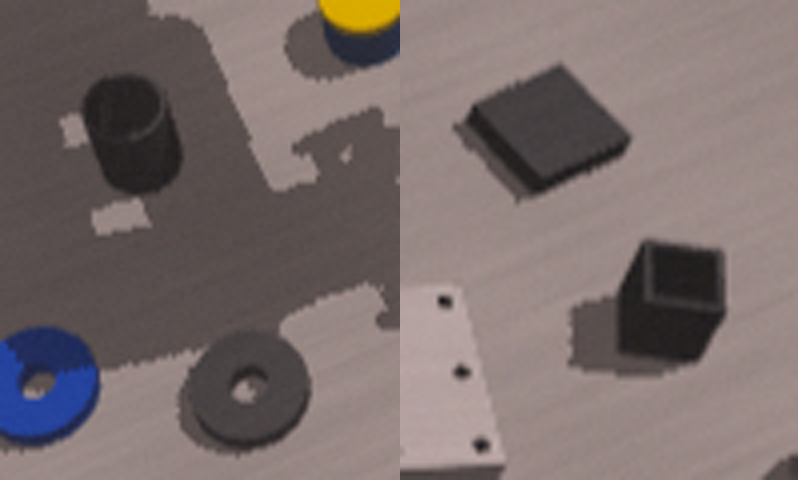

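The enlarged crop shows the plain flange, top centre at scene (222.5,276.5), the pipe standing at (191,203), and the plate and tube both rotated relative to the block. Scene and wrist positions agree within 2–4 mm. I'm moving above the flange.

```bash
python3 -m handwheel '[[[-50,8,0],[0,0,0],85],[[-100,16,0],[0,0,0],85],[[-150,24,0],[0,0,0],85],[[-200,32,0],[0,0,0],85],[[-250,40,0],[0,0,0],85],[[-302,47,0],[0,0,0],85],[[-302,47,0],[0,0,0],85],[[-302,47,0],[0,0,0],85],[[-302,47,0],[0,0,0],85],[[-302,47,0],[0,0,0],85]]'
python3 - <<'E'
from h import *
snap("wrist","w1",[circ((.621,-.302),.032,.016),circ((.5777,-.1129),.055,.02),circ((.45,-.302),.024,.06)])
to(.621,-.302,.03)
E
```

```text
clock: 1.4
ee_pos: [0.6218, -0.3005, 0.2307]
orientation: [-2.219, -2.223, 0.001]
contact_force: [-0.0, 0.2, -0.2]
width: 0.0852
at [ 0.6218 -0.3007  0.2308] shift [ -1.3  -0.6 200.8] turn [-0.1 -0.  -0. ] w 84.7 F [-0.6  0.4  0.1] t 1.45 q6 -0.62 yaw 0.1
```

View pics/w1.png

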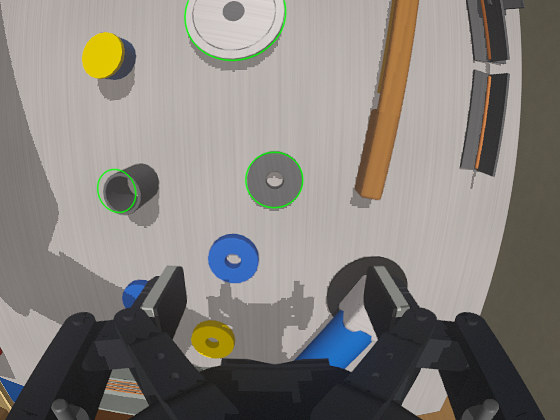

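The flange outline at (0.621,−0.302), pixel (274,180), fits, and so does the turntable outline. The pipe is a few mm off the guess, with its rim near pixel (122,188). Before descending I'm checking how far the open fingertips really reach.

```bash
python3 - <<'E'
from h import *
p,R,_=tool();C=cam("wrist")
for b in (0,-6,-13,-19):
    print(b,[w2p(C,p+R@np.array([x,sgn*.0425,b/1000]))[0].round(0) for sgn in(-1,1) for x in(.011,-.011)])
print(p2w(C,123,189,.06),p2w(C,233,11,.02), "cam",(-C[1].T@C[2]-p).round(3))
E
```

```text
0 [array([189., 250.]), array([193., 288.]), array([360., 250.]), array([356., 288.])]
-6 [array([186., 255.]), array([190., 294.]), array([363., 255.]), array([358., 294.])]
-13 [array([182., 262.]), array([187., 301.]), array([367., 262.]), array([361., 301.])]
-19 [array([178., 268.]), array([184., 308.]), array([370., 268.]), array([364., 308.])]
[ 0.45947582 -0.30041993  0.06      ] [ 0.5767006  -0.11177112  0.02      ] cam [-0.     0.078  0.143]
```

```bash
python3 -m handwheel '[[[-1,-1,50],[0,0,0],85],[[-1,-1,100],[0,0,0],85],[[-1,-1,150],[0,0,0],85],[[-1,-1,180],[0,0,0],85],[[-1,-1,205],[0,0,0],85],[[-1,-1,219],[0,0,0],85],[[-1,-1,219],[0,0,0],85],[[-1,-1,219],[0,0,0],85],[[-1,-1,219],[0,0,0],85],[[-1,-1,219],[0,0,0],85]]'
```

```text
clock: 2.7
ee_pos: [0.6211, -0.3021, 0.0128]
orientation: [2.219, 2.223, -0.001]
contact_force: [-0.8, -0.6, 0.6]
width: 0.0849
```

The tips match the −13 mm line, so the TCP is the shut-finger end. I can go down to z≈1 mm and close.

```bash
python3 -m handwheel '[[[0,0,11],[0,0,0],85],[[0,0,11],[0,0,0],85],[[0,0,11],[0,0,0],62],[[0,0,11],[0,0,0],55],[[0,0,11],[0,0,0],55],[[0,0,11],[0,0,0],55],[[0,0,11],[0,0,0],55],[[0,0,11],[0,0,0],55],[[0,0,11],[0,0,0],55],[[0,0,11],[0,0,0],55]]' && python3 -m handwheel '[[[0,0,-30],[0,0,0],50],[[0,0,-60],[0,0,0],50],[[0,0,-90],[0,0,0],50],[[0,0,-120],[0,0,0],50],[[0,0,-120],[0,0,0],50],[[0,0,-120],[0,0,0],50],[[0,0,-120],[0,0,0],50],[[0,0,-120],[0,0,0],50],[[0,0,-120],[0,0,0],50],[[0,0,-120],[0,0,0],50]]'
python3 - <<'E'
from h import *
to(.577,-.1125,.05)
E
```

```text
clock: 3.95
ee_pos: [0.6217, -0.3023, 0.0026]
orientation: [2.219, 2.222, -0.0]
contact_force: [0.0, 1.4, 5.4]
width: 0.0608
clock: 5.2
ee_pos: [0.6215, -0.3021, 0.1225]
orientation: [2.219, 2.222, -0.0]
contact_force: [0.2, 0.1, -3.1]
width: 0.061
at [ 0.6215 -0.3021  0.1225] shift [189.8 -44.3  72.2] turn [ 0.1  0.1 -0. ] w 61.0 F [ 0.2  0.1 -3.1] t 5.2 q6 -0.63 yaw 0.1
```

```bash
python3 -m handwheel '[[[48,-11,0],[0,0,0],50],[[96,-22,10],[0,0,0],50],[[144,-33,20],[0,0,0],50],[[190,-44,40],[0,0,0],50],[[190,-44,60],[0,0,0],50],[[190,-44,60],[0,0,0],50],[[190,-44,60],[0,0,0],50],[[190,-44,60],[0,0,0],50],[[190,-44,60],[0,0,0],50],[[190,-44,60],[0,0,0],50]]'
python3 - <<'E'
from h import *
p,_,_=tool(); z=p[2]-.0026
snap("wrist","w2",[circ((.577,-.1125),.055,.02),circ((.577,-.1125),.006,.02),circ(p,.032,z+.016),circ(p,.032,z)],(140,130,420,400),2)
to(.577,-.1125,.024)
E
```

```text
clock: 6.45
ee_pos: [0.5775, -0.1127, 0.0625]
orientation: [2.219, 2.221, 0.0]
contact_force: [-0.5, -0.2, -3.8]
width: 0.0609
at [ 0.5774 -0.1125  0.0624] shift [ 0.1 -0.5 38.4] turn [ 0.1  0.1 -0. ] w 60.6 F [-0.2  0.3 -3.6] t 6.5 q6 -0.39 yaw 0.1
```

View pics/w2.png

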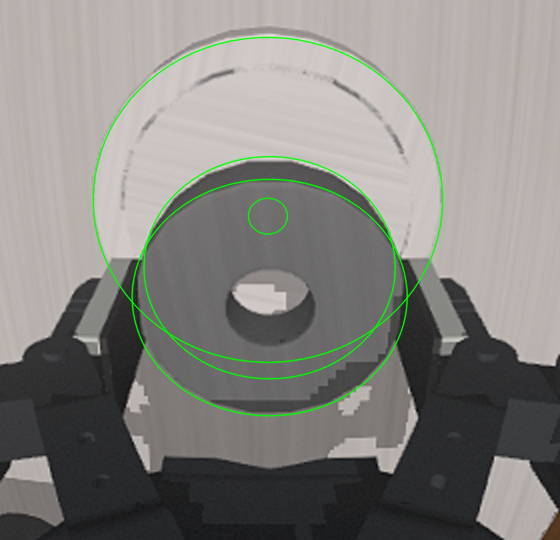

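The held flange (hole at crop pixel (268,305)) and the turntable outlines both match their predicted positions, so I'm lowering and releasing.

```bash
python3 -m handwheel '[[[0,-0.5,15],[0,0,0],50],[[0,-0.5,28],[0,0,0],50],[[0,-0.5,35],[0,0,0],50],[[0,-0.5,38],[0,0,0],50],[[0,-0.5,39.5],[0,0,0],50],[[0,-0.5,39.5],[0,0,0],50],[[0,-0.5,39.5],[0,0,0],66],[[0,-0.5,39.5],[0,0,0],75],[[0,-0.5,39.5],[0,0,0],85],[[0,-0.5,39.5],[0,0,0],85]]' && python3 -m handwheel '[[[0,0,-10],[0,0,0],85],[[0,0,-30],[0,0,0],85],[[0,0,-60],[0,0,0],85],[[0,0,-100],[0,0,0],85],[[0,0,-150],[0,0,0],85],[[-30,-30,-180],[0,0,0],85],[[-80,-60,-180],[0,0,0],85],[[-130,-90,-180],[0,0,0],85],[[-150,-110,-180],[0,0,0],85],[[-150,-110,-180],[0,0,0],85]]'
python3 - <<'E'
from h import *
C,_=snap("wrist","w3",[circ((.577,-.1125),.055,.02),circ((.577,-.1125),.032,.036),circ((.457,-.301),.024,.06),circ((.457,-.301),.024,0)],None,1.4)
to(.457,-.301,.1)
E
```

```text
clock: 7.75
ee_pos: [0.5771, -0.1127, 0.0231]
orientation: [2.218, 2.221, 0.0]
contact_force: [-0.2, -0.3, -1.0]
width: 0.0847
clock: 9.0
ee_pos: [0.4661, -0.2642, 0.2048]
orientation: [2.221, 2.216, 0.0]
contact_force: [-0.3, 0.7, 0.3]
width: 0.085
at [ 0.4669 -0.2632  0.2046] shift [-37.6 -10.3 104.7] turn [ 0.2  0.1 -0. ] w 84.9 F [-0.4 -0.3 -0.2] t 9.05 q6 -0.73 yaw -0.1
```

View pics/w3.png

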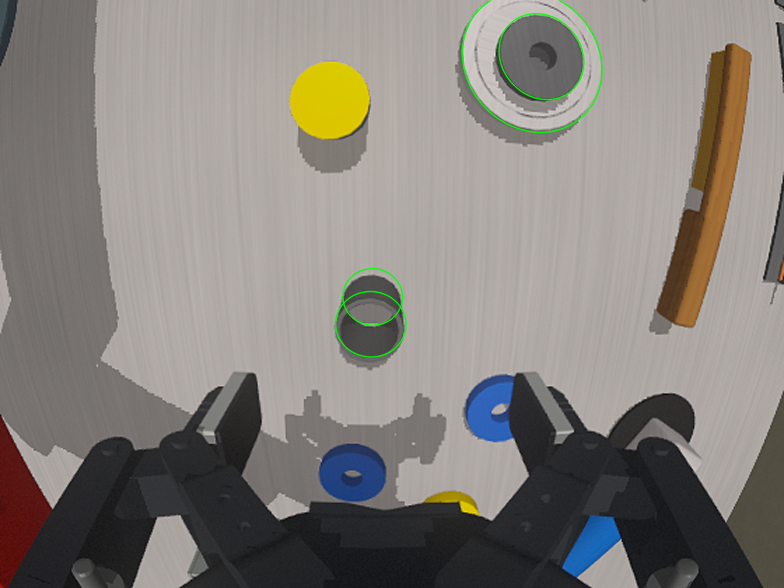

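The flange sits centred on the turntable (full-frame-×1.4 pixel (541,57)). The pipe's top ring is at (369,325), about 2 mm nearer me than drawn, so I'll use (0.457,−0.303). The ring beside the right finger is about 85 mm clear.

```bash
python3 -m handwheel '[[[-20,-5,0],[0,0,0],85],[[-39,-10,20],[0,0,0],85],[[-39,-10,60],[0,0,0],85],[[-39,-10,100],[0,0,0],85],[[-39,-10,140],[0,0,0],85],[[-39,-10,165],[0,0,0],85],[[-39,-10,180],[0,0,0],85],[[-39,-10,180],[0,0,0],85],[[-39,-10,180],[0,0,0],85],[[-39,-10,180],[0,0,0],85]]' && python3 -m handwheel '[[[0,0,0],[0,0,0],60],[[0,0,0],[0,0,0],40],[[0,0,0],[0,0,0],35],[[0,0,0],[0,0,0],35],[[0,0,0],[0,0,0],35],[[0,0,0],[0,0,0],35],[[0,0,0],[0,0,0],35],[[0,0,0],[0,0,0],35],[[0,0,0],[0,0,0],35],[[0,0,0],[0,0,0],35]]'  && python3 -m handwheel '[[[0,0,-40],[0,0,0],35],[[0,0,-80],[0,0,0],35],[[0,0,-120],[0,0,0],35],[[50,30,-130],[0,0,0],35],[[100,60,-130],[0,0,0],35],[[140,90,-130],[0,0,0],35],[[170,105,-130],[0,0,0],35],[[190,120,-130],[0,0,0],35],[[190,120,-130],[0,0,0],35],[[190,120,-130],[0,0,0],35]]'
python3 - <<'E'
from h import *
to(.577,-.1127,.08)
E
```

```text
clock: 10.3
ee_pos: [0.4583, -0.3034, 0.026]
orientation: [2.218, 2.216, 0.001]
contact_force: [0.5, -0.1, -0.8]
width: 0.0855
clock: 11.55
ee_pos: [0.4585, -0.3038, 0.0268]
orientation: [2.217, 2.216, 0.0]
contact_force: [-2.2, 1.5, 6.5]
width: 0.0459
clock: 12.8
ee_pos: [0.5772, -0.1134, 0.156]
orientation: [2.217, 2.216, -0.001]
contact_force: [0.4, 0.0, -3.0]
width: 0.0464
at [ 0.5772 -0.1134  0.156 ] shift [ 1.1 -0.5 75.9] turn [ 0.2  0.3 -0. ] w 46.4 F [ 0.4  0.  -3. ] t 12.8 q6 -0.39 yaw -0.0
```

```bash
python3 -m handwheel '[[[1,-0.5,30],[0,0,0],35],[[1,-0.5,55],[0,0,0],35],[[1,-0.5,70],[0,0,0],35],[[1,-0.5,76],[0,0,0],35],[[1,-0.5,76],[0,0,0],35],[[1,-0.5,76],[0,0,0],35],[[1,-0.5,76],[0,0,0],35],[[1,-0.5,76],[0,0,0],35],[[1,-0.5,76],[0,0,0],35],[[1,-0.5,76],[0,0,0],35]]'
python3 - <<'E'
from h import *
p,_,_=tool(); z=p[2]-.0265
snap("wrist","w4",[circ((.577,-.1127),.055,.02),circ((.577,-.1127),.032,.036),circ(p,.024,z+.06),circ(p,.02,z+.06),circ(p,.024,z)],(140,130,420,400),2)
to(.577,-.1127,.0625)
E
```

```text
clock: 14.05
ee_pos: [0.5771, -0.1128, 0.08]
orientation: [2.217, 2.216, -0.001]
contact_force: [0.7, -0.5, -2.8]
width: 0.0458
at [ 0.5771 -0.1128  0.08  ] shift [ 0.2 -0.1 17.5] turn [ 0.2  0.3 -0. ] w 45.8 F [ 0.1 -0.2 -2.6] t 14.1 q6 -0.39 yaw -0.0
```

View pics/w4.png

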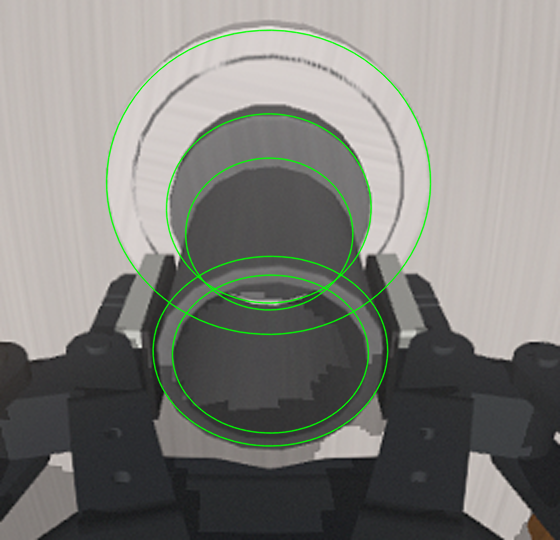

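The pipe hangs about 2 mm toward −y of the drawn outline (bottom rim's upper edge at crop row 166 against 158). I'm correcting by +1.5 mm and lowering.

```bash
python3 -m handwheel '[[[1.5,0,8],[0,0,0],35],[[1.5,0,13],[0,0,0],35],[[1.5,0,16],[0,0,0],35],[[1.5,0,17.5],[0,0,0],35],[[1.5,0,18],[0,0,0],35],[[1.5,0,18],[0,0,0],35],[[1.5,0,18],[0,0,0],50],[[1.5,0,18],[0,0,0],60],[[1.5,0,18],[0,0,0],75],[[1.5,0,18],[0,0,0],85]]' && python3 -m handwheel '[[[0,0,-10],[0,0,0],85],[[0,0,-30],[0,0,0],85],[[0,0,-70],[0,0,0],85],[[0,0,-110],[0,0,0],85],[[0,-20,-140],[0,0,0],85],[[0,-70,-140],[0,0,0],85],[[10,-120,-140],[0,0,0],85],[[20,-135,-140],[0,0,0],85],[[20,-135,-140],[0,0,0],85],[[20,-135,-140],[0,0,0],85]]'
python3 - <<'E'
from h import *
C,_=snap("wrist","w5",[circ((.577,-.1127),.032,.036),circ((.577,-.1125),.024,.096),circ((.442,-.012),.026,.012)],None,1.4)
to(.442,-.012,.02)
E
```

```text
clock: 15.35
ee_pos: [0.5772, -0.1114, 0.0619]
orientation: [2.217, 2.216, -0.001]
contact_force: [-0.0, 0.8, -0.2]
width: 0.0847
clock: 16.6
ee_pos: [0.4428, -0.0912, 0.2025]
orientation: [2.215, 2.215, 0.001]
contact_force: [0.3, -0.3, -0.2]
width: 0.0847
at [ 0.4427 -0.0912  0.2021] shift [ 80.3  -1.8 181.6] turn [ 0.3  0.3 -0. ] w 85.0 F [-0.1 -0.2 -0.9] t 16.65 q6 -0.46 yaw -0.0
```

View pics/w5.png

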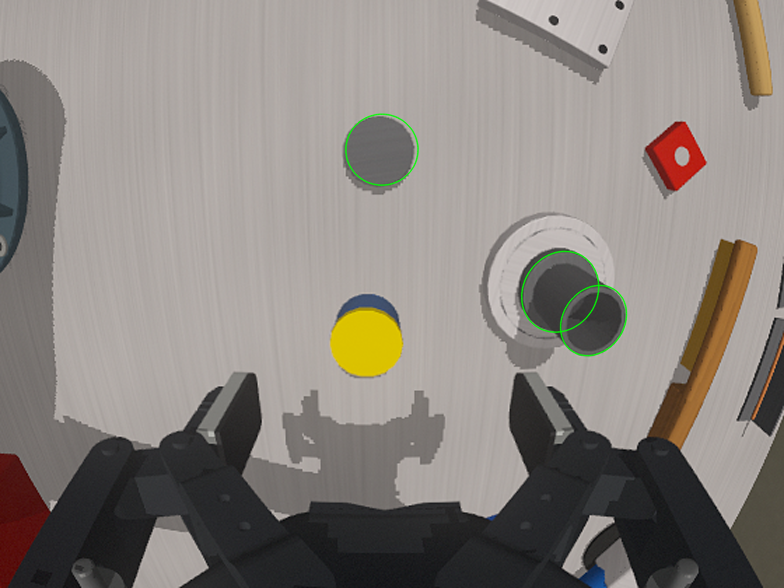

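The pipe is standing centred (outlines match at (593,320)). The cap is at (380,150), about 1 mm off the guess, so I'm grasping at (0.441,−0.013).

```bash
python3 -m handwheel '[[[40,-1,0],[0,0,0],85],[[79,-2.5,20],[0,0,0],85],[[79,-2.5,65],[0,0,0],85],[[79,-2.5,110],[0,0,0],85],[[79,-2.5,150],[0,0,0],85],[[79,-2.5,180],[0,0,0],85],[[79,-2.5,195],[0,0,0],85],[[79,-2.5,200],[0,0,0],85],[[79,-2.5,200],[0,0,0],85],[[79,-2.5,200],[0,0,0],85]]' && python3 -m handwheel '[[[0,0,0],[0,0,0],60],[[0,0,0],[0,0,0],40],[[0,0,0],[0,0,0],40],[[0,0,0],[0,0,0],40],[[0,0,0],[0,0,0],40],[[0,0,0],[0,0,0],40],[[0,0,0],[0,0,0],40],[[0,0,0],[0,0,0],40],[[0,0,0],[0,0,0],40],[[0,0,0],[0,0,0],40]]'
python3 - <<'E'
from h import *
to(.577,-.1125,.2)
E
```

```text
clock: 17.9
ee_pos: [0.4425, -0.0137, 0.0027]
orientation: [2.215, 2.214, 0.002]
contact_force: [-0.3, 0.1, 0.6]
width: 0.0849
clock: 19.15
ee_pos: [0.4425, -0.0137, 0.0038]
orientation: [2.214, 2.214, 0.001]
contact_force: [-5.5, 1.5, 16.8]
width: 0.049
at [ 0.4425 -0.0137  0.0038] shift [-100.1  136.  -194.5] turn [ 0.4  0.4 -0. ] w 49.0 F [-5.5  1.5 16.8] t 19.15 q6 -0.29 yaw 0.0
```

```bash
python3 -m handwheel '[[[0,0,-25],[0,0,0],40],[[0,0,-80],[0.4,0.4,0],40],[[0,0,-130],[0.4,0.4,0],40],[[0,0,-170],[0.4,0.4,0],40],[[-30,40,-175],[0.4,0.4,0],40],[[-65,90,-175],[0.4,0.4,0],40],[[-90,125,-175],[0.4,0.4,0],40],[[-99,135.5,-165],[0.4,0.4,0],40],[[-99,135.5,-150],[0.4,0.4,0],40],[[-99,135.5,-140],[0.4,0.4,0],40]]' && python3 -m handwheel '[[[0,0,0],[0,0,0],40],[[0,0,15],[0,0,0],40],[[0,0,15],[0,0,0],40],[[0,0,15],[0,0,0],40],[[0,0,15],[0,0,0],40],[[0,0,15],[0,0,0],40],[[0,0,15],[0,0,0],40],[[0,0,15],[0,0,0],40],[[0,0,15],[0,0,0],40],[[0,0,15],[0,0,0],40]]'
python3 - <<'E'
from h import *
p,_,_=tool(); z=p[2]-.003
snap("wrist","w6",[circ((.577,-.1125),.032,.036),circ((.577,-.1125),.024,.096),circ(p,.026,z+.012),circ(p,.026,z)],(140,130,420,400),2)
to(.577,-.1125,.099)
E
```

```text
clock: 20.4
ee_pos: [0.5748, -0.1105, 0.1432]
orientation: [-2.218, -2.22, 0.001]
contact_force: [-1.0, 0.3, -2.5]
width: 0.0487
clock: 21.65
ee_pos: [0.5748, -0.1104, 0.1282]
orientation: [-2.218, -2.22, 0.001]
contact_force: [0.4, -0.3, -2.6]
width: 0.0485
at [ 0.5748 -0.1104  0.1283] shift [-2.2  2.3 29.2] turn [-0.2 -0.1 -0. ] w 48.8 F [-0.4 -0.2 -2.3] t 21.7 q6 -0.39 yaw 0.0
```

View pics/w6.png

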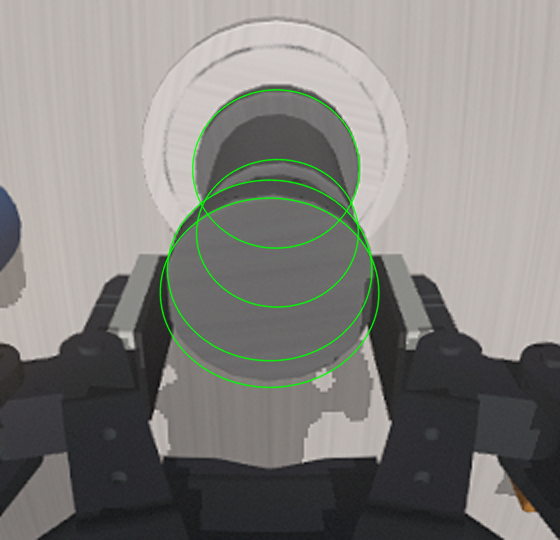

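The pipe rim and cap outlines fit, with the cap offset about 2 mm in each axis as the TCP reading says. I'm shifting and lowering.

```bash
python3 -m handwheel '[[[-2,2.3,10],[0,0,0],40],[[-2,2.3,18],[0,0,0],40],[[-2,2.3,23],[0,0,0],40],[[-2,2.3,26],[0,0,0],40],[[-2,2.3,27.5],[0,0,0],40],[[-2,2.3,28.5],[0,0,0],40],[[-2,2.3,28.5],[0,0,0],40],[[-2,2.3,28.5],[0,0,0],40],[[-2,2.3,28.5],[0,0,0],40],[[-2,2.3,28.5],[0,0,0],40]]'
```

```text
clock: 22.95
ee_pos: [0.5773, -0.1124, 0.1002]
orientation: [-2.219, -2.22, 0.0]
contact_force: [-0.2, 0.4, 2.3]
width: 0.0486
```

Contact felt. I'm releasing, retreating and going on to the square parts.

```bash
python3 -m handwheel '[[[0,0,0],[0,0,0],50],[[0,0,0],[0,0,0],60],[[0,0,0],[0,0,0],75],[[0,0,0],[0,0,0],85],[[0,0,-10],[0,0,0],85],[[0,0,-30],[0,0,0],85],[[0,0,-70],[0,0,0],85],[[0,0,-110],[0,0,0],85],[[0,0,-140],[0,0,0],85],[[50,0,-140],[0,0,0],85]]' && python3 -m handwheel '[[[60,0,0],[0,0,0],85],[[120,-10,0],[0,0,0],85],[[180,-20,0],[0,0,0],85],[[240,-30,0],[0,0,0],85],[[270,-40,0],[0,0,0],85],[[270,-40,0],[0,0,0],85],[[270,-40,0],[0,0,0],85],[[270,-40,0],[0,0,0],85],[[270,-40,0],[0,0,0],85],[[270,-40,0],[0,0,0],85]]'
python3 - <<'E'
from h import *
C,_=snap("wrist","w7",[],None,1.4)
snap("scene","s7",[circ((.577,-.1125),.026,.096),circ((.577,-.1125),.032,.036)],(240,150,340,250),5)
to(.479,.318,.02)
import pickle; pickle.dump(C,open("C7.pkl","wb"))
E
```

```text
clock: 24.2
ee_pos: [0.58, -0.0654, 0.2458]
orientation: [2.222, 2.213, 0.005]
contact_force: [0.2, 0.5, -0.6]
width: 0.0854
clock: 25.45
ee_pos: [0.5413, 0.2041, 0.2451]
orientation: [2.223, 2.212, 0.005]
contact_force: [-0.5, -0.1, -0.7]
width: 0.0846
at [0.5412 0.2044 0.245 ] shift [113.8 -64.1 224.4] turn [ 0.4  0.1 -0. ] w 85.1 F [-0.1 -0.9  0.8] t 25.55 q6 0.16 yaw -0.3
```

View pics/w7.png

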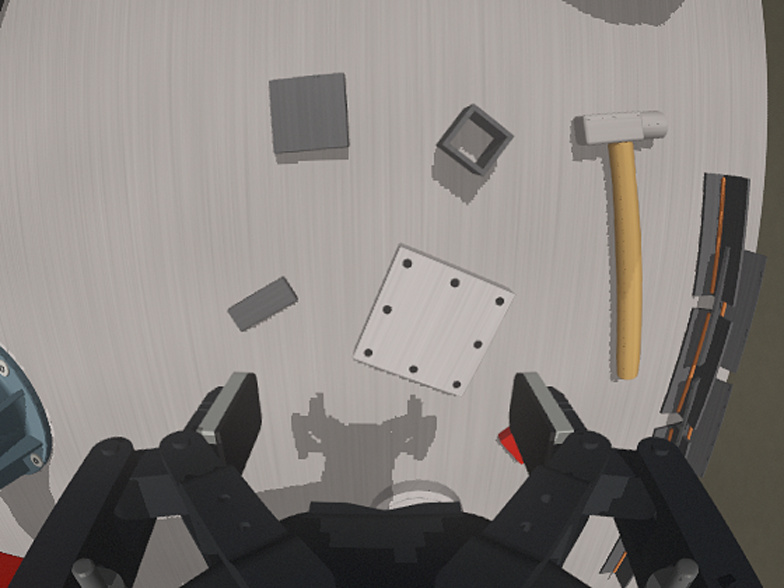

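View pics/s7.png

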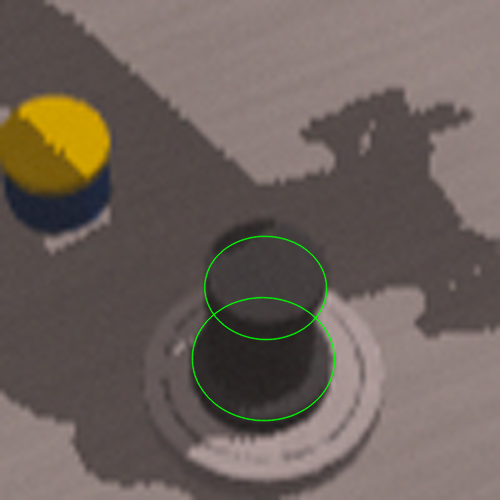

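The stack stands: cap on pipe on flange, with outlines concentric in the scene crop (I drew the cap's underside height). The wrist view shows the plate's top corners at (269,81),(345,73),(348,150),(273,154), the tube rim around (474–513,104–174) and the block around (433,320). Now I'm fitting poses.

```bash
python3 - <<'E'
from h import *
import pickle
from scipy.optimize import least_squares
C=pickle.load(open("C7.pkl","rb"))
im=cv2.imread("pics/w7.png")
def fit(nm,px,s,z,g):
    px=np.array(px)/1.4
    f=lambda v:(min((w2p(C,sq(v[:2],s,z,v[2])[:4][list(o)])-px for o in [np.roll([0,1,2,3],k)[::d] for k in range(4) for d in(1,-1)]),key=lambda a:(a**2).sum())).ravel()
    r=min((least_squares(f,[*g,a]) for a in np.radians([0,20,45,70])),key=lambda r:r.cost); v=r.x
    W=np.array([p2w(C,*p,z)[:2] for p in px])
    print(nm,v[:2].round(4),"yaw",(np.degrees(v[2])%90).round(1),"rms px",np.sqrt(2*r.cost/8).round(2),"sides",[(np.linalg.norm(W[i]-W[i-1])*1000).round(1) for i in range(4)])
    return v
P=fit("plate",[(269,81),(345,73),(348,150),(273,154)],.062,.016,(.48,.318))
B=fit("block",[(401,245),(513,291),(461,395),(354,357)],.110,.02,(.586,.13))
H=[p2w(C,u/1.4,v/1.4,.02)[:2] for u,v in [(407,263),(455,283),(500,301),(387,310),(478,345),(368,352),(413,369),(457,384)]]
H=np.array(H);print("holes mean",H.mean(0).round(4),"yaw",np.degrees(np.arctan2(*(H[2]-H[0])[::-1])).round(1),np.degrees(np.arctan2(*(H[7]-H[5])[::-1])).round(1))
T=fit("tube",[(474,104),(513,137),(481,174),(438,142)],.04,.045,(.61,.294))
out=im.copy()
for v,s,zz in((P,.062,(.016,0)),(B,.11,(.02,)),(T,.04,(.045,0))):
    for z in zz: cv2.polylines(out,[np.round(w2p(C,sq(v[:2],s,z,v[2]))*1.4*8).astype(int)],False,(0,255,0),1,cv2.LINE_AA,3)
cv2.imwrite("pics/f7.png",cv2.resize(out[60:400,255:525],None,fx=1.75,fy=1.75,interpolation=2))
to(P[0],P[1],.1,P[2])
E
```

```text
plate [0.4821 0.3148] yaw 1.9 rms px 0.4 sides [np.float64(61.5), np.float64(62.4), np.float64(63.8), np.float64(61.9)]
block [0.5855 0.1344] yaw 67.8 rms px 0.91 sides [np.float64(109.5), np.float64(106.3), np.float64(110.1), np.float64(107.5)]
holes mean [0.5858 0.1324] yaw -22.6 -22.6
tube [0.6126 0.293 ] yaw 51.2 rms px 0.86 sides [np.float64(40.4), np.float64(38.9), np.float64(38.6), np.float64(40.7)]
at [0.5412 0.2044 0.245 ] shift [110.4 -60.5 144.5] turn [ 0.3  0.1 -2.2] w 85.1 F [-0.1 -0.9  0.8] t 25.55 q6 0.16 yaw -0.3
```

View pics/f7.png

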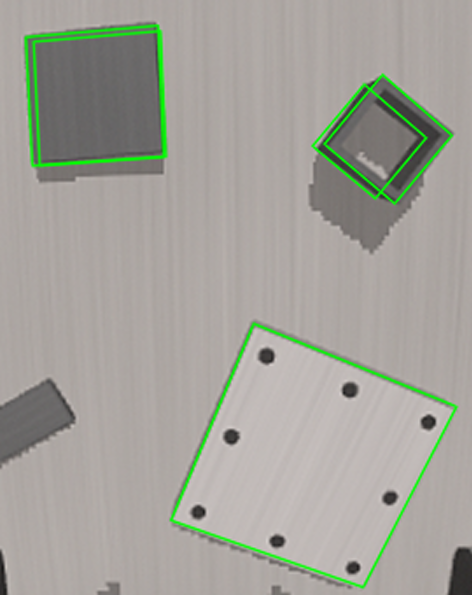

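All the outlines fit. Block ≈(0.5857,0.1332) with edges at −22.5°, plate (0.482,0.315) at 1.9°, tube (0.6126,0.293) at −38.8°. Now grasping the plate.

```bash
python3 -m handwheel '[[[40,-22,0],[0.3,0.1,-1],85],[[80,-44,20],[0.3,0.1,-2.2],85],[[110.5,-60.5,50],[0.3,0.1,-2.2],85],[[110.5,-60.5,100],[0.3,0.1,-2.2],85],[[110.5,-60.5,150],[0.3,0.1,-2.2],85],[[110.5,-60.5,180],[0.3,0.1,-2.2],85],[[110.5,-60.5,200],[0.3,0.1,-2.2],85],[[110.5,-60.5,210],[0.3,0.1,-2.2],85],[[110.5,-60.5,210],[0.3,0.1,-2.2],85],[[110.5,-60.5,210],[0.3,0.1,-2.2],85]]'
python3 - <<'E'
from h import *
to(.482,.315,.002,np.radians(1.9))
E
```

```text
clock: 26.8
ee_pos: [0.4836, 0.3152, 0.0358]
orientation: [2.182, 2.257, 0.004]
contact_force: [0.5, 0.0, 0.2]
width: 0.085
at [0.4836 0.3152 0.0358] shift [-0.1 -1.7 33.8] turn [ 0.2 -0.   0. ] w 85.0 F [0.5 0.  0.2] t 26.8 q6 0.34 yaw 1.9
```

```bash
python3 -m handwheel '[[[0,-1.7,15],[0.2,0,0],85],[[0,-1.7,28],[0.2,0,0],85],[[0,-1.7,33.5],[0.2,0,0],85],[[0,-1.7,33.5],[0.2,0,0],85],[[0,-1.7,33.5],[0.2,0,0],65],[[0,-1.7,33.5],[0.2,0,0],50],[[0,-1.7,33.5],[0.2,0,0],50],[[0,-1.7,33.5],[0.2,0,0],50],[[0,-1.7,33.5],[0.2,0,0],50],[[0,-1.7,33.5],[0.2,0,0],50]]' && python3 -m handwheel '[[[0,0,0],[0,0,0],50],[[0,0,-40],[0,0,0],50],[[0,0,-80],[0,0,0],50],[[0,0,-110],[0,0,0],50],[[0,0,-120],[0,0,0],50],[[0,0,-120],[0,0,0],50],[[0,0,-120],[0,0,0],50],[[0,0,-120],[0,0,0],50],[[0,0,-120],[0,0,0],50],[[0,0,-120],[0,0,0],50]]'
python3 - <<'E'
from h import *
to(.5857,.1332,.06,np.radians(-22.5))
E
```

```text
clock: 28.05
ee_pos: [0.4824, 0.3154, 0.0031]
orientation: [-2.183, -2.258, -0.002]
contact_force: [-2.0, 0.2, 5.5]
width: 0.0599
clock: 29.3
ee_pos: [0.4822, 0.3152, 0.1228]
orientation: [-2.183, -2.258, -0.001]
contact_force: [0.1, 0.5, -5.0]
width: 0.0595
at [0.4822 0.3152 0.1228] shift [-185.4   97.3   62.6] turn [-0.  -0.  24.4] w 59.5 F [ 0.1  0.5 -5. ] t 29.3 q6 0.34 yaw 1.9
```

```bash
python3 -m handwheel '[[[-45,24,0],[0,0,6],50],[[-90,48,0],[0,0,12],50],[[-135,72,0],[0,0,18],50],[[-170,90,10],[0,0,24.4],50],[[-185.4,97.3,30],[0,0,24.4],50],[[-185.4,97.3,50],[0,0,24.4],50],[[-185.4,97.3,60],[0,0,24.4],50],[[-185.4,97.3,60],[0,0,24.4],50],[[-185.4,97.3,60],[0,0,24.4],50],[[-185.4,97.3,60],[0,0,24.4],50]]'
python3 - <<'E'
from h import *
p,_,_=tool(); z=p[2]-.003
snap("wrist","w8",[sq((.5857,.1332),.11,.02,np.radians(-22.5)),sq(p,.062,z+.016,np.radians(-22.5)),sq(p,.062,z,np.radians(-22.5))],(140,130,420,400),2)
to(.5857,.1332,.023,np.radians(-22.5))
E
```

```text
clock: 30.55
ee_pos: [0.5863, 0.1338, 0.0636]
orientation: [2.611, 1.747, 0.003]
contact_force: [0.0, -0.3, -4.6]
width: 0.0602
at [0.5862 0.1336 0.0635] shift [-0.7 -0.4 40.5] turn [ 0.1 -0.1  0.1] w 60.1 F [ 0.4 -0.1 -4.8] t 30.6 q6 0.42 yaw -22.4
```

View pics/w8.png

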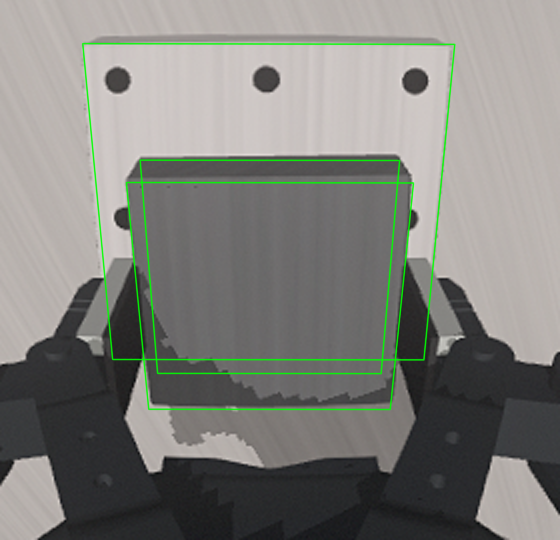

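The block and plate outlines match within about 1–2 mm and the edges are parallel. Lowering.

```bash
python3 -m handwheel '[[[-0.7,-0.4,15],[0,0,0],50],[[-0.7,-0.4,28],[0,0,0],50],[[-0.7,-0.4,36],[0,0,0],50],[[-0.7,-0.4,39],[0,0,0],50],[[-0.7,-0.4,40.5],[0,0,0],50],[[-0.7,-0.4,40.5],[0,0,0],50],[[-0.7,-0.4,40.5],[0,0,0],66],[[-0.7,-0.4,40.5],[0,0,0],75],[[-0.7,-0.4,40.5],[0,0,0],85],[[-0.7,-0.4,40.5],[0,0,0],85]]' && python3 -m handwheel '[[[0,0,-10],[0,0,0],85],[[0,0,-30],[0,0,0],85],[[0,0,-70],[0,0,0],85],[[0,0,-110],[0,0,0],85],[[0,0,-140],[0,0,0],85],[[0,0,-140],[0,0,0],85],[[0,0,-140],[0,0,0],85],[[0,0,-140],[0,0,0],85],[[0,0,-140],[0,0,0],85],[[0,0,-140],[0,0,0],85]]'
python3 - <<'E'
from h import *
to(.6126,.293,.12,np.radians(-38.8))
E
```

```text
clock: 31.85
ee_pos: [0.5859, 0.1332, 0.0233]
orientation: [2.611, 1.747, 0.004]
contact_force: [-0.3, 0.1, -0.3]
width: 0.085
clock: 33.1
ee_pos: [0.5853, 0.133, 0.1625]
orientation: [-2.611, -1.747, -0.002]
contact_force: [-0.4, 0.2, -0.1]
width: 0.0849
at [0.5853 0.133  0.1625] shift [158.2 -35.8  42.7] turn [ 0.  -0.1 16.4] w 84.9 F [-0.4  0.2 -0.1] t 33.1 q6 0.42 yaw -22.4
```

```bash
python3 -m handwheel '[[[50,-11,0],[0,0,6],85],[[100,-23,0],[0,0,12],85],[[145,-33,0],[0,0,16.4],85],[[158,-36,20],[0,0,16.4],85],[[158,-36,60],[0,0,16.4],85],[[158,-36,100],[0,0,16.4],85],[[158,-36,125],[0,0,16.4],85],[[158,-36,140],[0,0,16.4],85],[[158,-36,147],[0,0,16.4],85],[[158,-36,147],[0,0,16.4],85]]' && python3 -m handwheel '[[[0,0,0],[0,0,0],85],[[0,0,0],[0,0,0],60],[[0,0,0],[0,0,0],40],[[0,0,0],[0,0,0],30],[[0,0,0],[0,0,0],30],[[0,0,0],[0,0,0],30],[[0,0,0],[0,0,0],30],[[0,0,0],[0,0,0],30],[[0,0,0],[0,0,0],30],[[0,0,0],[0,0,0],30]]' && python3 -m handwheel '[[[0,0,-40],[0,0,0],30],[[0,0,-80],[0,0,0],30],[[0,0,-110],[0,0,0],30],[[0,0,-120],[0,0,0],30],[[0,0,-120],[0,0,0],30],[[0,0,-120],[0,0,0],30],[[0,0,-120],[0,0,0],30],[[0,0,-120],[0,0,0],30],[[0,0,-120],[0,0,0],30],[[0,0,-120],[0,0,0],30]]'
python3 - <<'E'
from h import *
to(.5857,.1332,.075,np.radians(-22.5))
E
```

```text
clock: 34.35
ee_pos: [0.6126, 0.2927, 0.0158]
orientation: [-2.833, -1.357, -0.002]
contact_force: [0.1, -0.1, -0.3]
width: 0.0852
clock: 35.6
ee_pos: [0.6133, 0.2929, 0.0166]
orientation: [2.833, 1.357, 0.004]
contact_force: [-0.1, -0.1, 6.0]
width: 0.0394
clock: 36.85
ee_pos: [0.613, 0.2928, 0.1365]
orientation: [-2.833, -1.357, -0.004]
contact_force: [-0.3, -0.1, -2.2]
width: 0.0389
at [0.613  0.2928 0.1365] shift [-141.6   78.7   61.3] turn [  0.1  -0.1 -16.3] w 38.9 F [-0.3 -0.1 -2.2] t 36.85 q6 0.95 yaw -38.8
```

```bash
python3 -m handwheel '[[[-40,22,0],[0,0,-5],30],[[-80,44,0],[0,0,-10],30],[[-115,64,0],[0,0,-16.3],30],[[-141.6,78.7,10],[0,0,-16.3],30],[[-141.6,78.7,30],[0,0,-16.3],30],[[-141.6,78.7,50],[0,0,-16.3],30],[[-141.6,78.7,61],[0,0,-16.3],30],[[-141.6,78.7,61],[0,0,-16.3],30],[[-141.6,78.7,61],[0,0,-16.3],30],[[-141.6,78.7,61],[0,0,-16.3],30]]'
python3 - <<'E'
from h import *
p,_,_=tool(); z=p[2]-.0165; a=np.radians(-22.5)
snap("wrist","w9",[sq((.5857,.1332),.062,.036,a),sq(p,.04,z+.045,a),sq(p,.04,z,a)],(140,130,420,400),2)
to(.5857,.1332,.053,a)
E
```

```text
clock: 38.1
ee_pos: [0.5863, 0.1335, 0.0761]
orientation: [2.611, 1.745, 0.006]
contact_force: [0.4, 0.1, -2.3]
width: 0.0394
at [0.5863 0.1334 0.0761] shift [-0.4 -0.5 23.1] turn [ 0.2 -0.1 -0. ] w 39.2 F [ 0.3  0.2 -1.6] t 38.15 q6 0.42 yaw -22.5
```

View pics/w9.png

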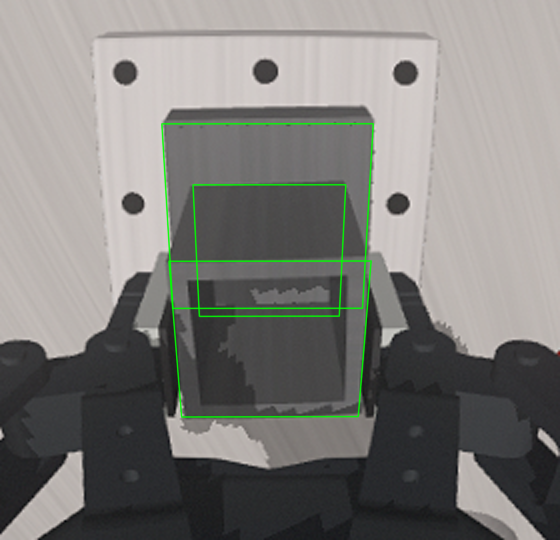

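Tube and plate outlines match within about 1 mm and are square. Lowering, releasing and retreating.

```bash
python3 -m handwheel '[[[-0.4,-0.5,10],[0.2,0,0],30],[[-0.4,-0.5,17],[0.2,0,0],30],[[-0.4,-0.5,21],[0.2,0,0],30],[[-0.4,-0.5,23],[0.2,0,0],30],[[-0.4,-0.5,23.5],[0.2,0,0],30],[[-0.4,-0.5,23.5],[0.2,0,0],30],[[-0.4,-0.5,23.5],[0.2,0,0],45],[[-0.4,-0.5,23.5],[0.2,0,0],60],[[-0.4,-0.5,23.5],[0.2,0,0],75],[[-0.4,-0.5,23.5],[0.2,0,0],85]]' && python3 -m handwheel '[[[0,0,-10],[0,0,0],85],[[0,0,-30],[0,0,0],85],[[0,0,-70],[0,0,0],85],[[0,0,-110],[0,0,0],85],[[0,0,-150],[0,0,0],85],[[-40,0,-160],[0,0,0],85],[[-90,0,-160],[0,0,0],85],[[-120,0,-160],[0,0,0],85],[[-120,0,-160],[0,0,0],85],[[-120,0,-160],[0,0,0],85]]'
python3 - <<'E'
from h import *
a=np.radians(-22.5)
snap("wrist","w10",[sq((.5857,.1332),.062,.036,a),sq((.5857,.1332),.04,.081,a)],(100,0,460,300),2)
snap("side","d10",[circ((.577,-.1125),.026,.108)],(180,120,400,300),3)
im=np.hstack([cv2.resize(cv2.imread(f"pics/{n}.png"),(400,h)) if h==400 else 0 for n,h in(("w10",400),("d10",400))]); cv2.imwrite("pics/end.png",im)
to(.5,0,.2)
E
```

```text
clock: 39.4
ee_pos: [0.5858, 0.1332, 0.0527]
orientation: [-2.611, -1.744, -0.003]
contact_force: [0.3, -0.3, 0.2]
width: 0.0854
clock: 40.65
ee_pos: [0.5403, 0.0223, 0.2136]
orientation: [-2.612, -1.745, -0.006]
contact_force: [0.7, 1.0, -0.3]
width: 0.085
at [0.5402 0.0228 0.213 ] shift [-36.4 -28.5  12.9] turn [ 0.  -0.2  0. ] w 84.8 F [ 0.4  0.4 -0. ] t 40.75 q6 0.21 yaw -22.5
```

View pics/end.png

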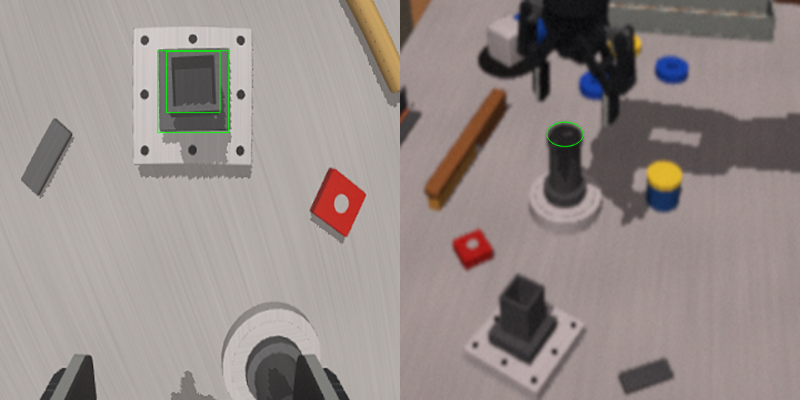

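The left view shows the tube on the plate, square and within ~2 mm of the drawn outline (193,85). The right view shows the round stack standing, but its top at (565,135) is in shadow and hard to read. My picture count is used up, so I'm checking the cap numerically against the earlier frame, where it was clearly a plain disc.

```bash
python3 - <<'E'
from h import *
s0=cv2.imread("pics/s7.png",0)
S=cam("scene"); im=cv2.cvtColor(capture("scene"),cv2.COLOR_RGB2GRAY)
c=w2p(S,[(.577,-.1125,.108)])[0]; print(c.round(1))
u,v=c.round().astype(int); print(im[v-14:v+24:2,u-14:u+15:2])
print("s7",s0[2:500:5,2:500:5][v-150-14:v-150+24:2,u-240-14:u-240+15:2])
E
```

```text
[292.7 203.9]
[[136 139 139 138 136 137 136 137 137 138 136 138 137 138 136]
 [139 135 136 136 137 139 140 140 139 137 136 136 138 136 135]
 [ 81 109 138 138 120 107  73  70  91 111 136 137 138 138 138]
 [ 83  82  86  86  48  46  47  48  47  48  62 116 137 137 139]
 [108 112  72  48  47  48  47  46  49  47  47  51 121 136 136]
 [136 120  47  50  49  56  48  47  48  48  46  49  52 140 138]
 [137  77  48  47  48  60  68  48  49  51  48  48  47 125 139]
 [138  61  48  45  47  49  48  67  48  45  46  49  49 110 140]
 [136  50  47  47  48  46  43  48  46  47  48  47  47 114 142]
 [155  66  45  49  48  46  46  50  47  46  49  48  47 141 146]
 [163  55  44  49  45  46  47  47  48  47  58  56  49 162 161]
 [137  88  44  42  60  69  68  68  69  66  62  44 116 157 153]
 [157  56  42  40  40  44  52  50  52  42  40  45 118 162 153]
 [123  42  41  42  42  41  41  39  39  41  43  44  74 161 164]
 [ 49  42  39  39  41  41  41  41  42  43  45  44  69 106 161]
 [ 47  43  40  42  40  41  39  41  46  43  43  50  70  81 162]
 [ 47  40  43  41  37  41  41  42  44  42  44  49  72  77 162]
 [ 46  48  37  
[... 612 characters left out ...]
8  79]
 [ 75  44  64  64  61  61  63  64  62  64  62  63  63  72  78]
 [ 86  47  61  63  62  60  63  61  61  65  63  65  62 127  95]
 [ 89 142  43  65  98  63  63  61  61  81  64  63  51 156 153]
 [ 76  56 100  40  59  64  62  63  63  59  59  57 112 150 146]
 [ 87  49  36  35  36  39  47  50  42  35  37  40 115 156 146]
 [ 80  37  34  37  77  35  37  37  34  38 128  39  69 150 157]
 [ 44  37  35  38  36  37  37  35  37  36  41  41  68  98 156]
 [ 42  40  37  37  35  37  36  37  38  37  39  42  66  78 154]
 [ 45  39  38  38  35  36  36  36  35  38  38  43  70  73 155]
 [ 43  41  37  37  38  38  38  37  37  38  40  46  67  72 155]
 [123  43  38  35  38  38  37  39  39  40  43  66  67  73 152]]
```

The silhouette is unchanged and the top is flat and uniform (47 in the gripper's shadow, with small lit spots), so the cap is in place.

```bash
python3 -c "
from cell import *
print(hand_in(), get_state()['clock'])"
```

```text
the job is handed in; nothing more can be done
the job is handed in; nothing more can be done
```

I built both post feet in the required order and handed the job in after about 41 s on the robot's clock. The round one is flange, pipe and cap on the turntable. The square one is plate and tube on the block. The gripper was open and well clear of both stacks at the end.

- **Fit of the placements:** in the last pictures the square parts sat within about 1–2 mm of where I aimed and parallel to the block's edges by eye. The round parts matched their outlines just as closely when each was placed. Both stacks were standing upright.
- **Cap, confirmed less directly:** in the final side picture its top was too dark to read and I had no views left. I compared scene-camera pixel values instead: the outline had not changed since the cap was placed and the top was evenly dark, as a plain disc in shadow would be.
- **Readings that disagreed:**
  - The side camera's rough first positions were up to about 10 mm off the other two cameras, so I relied on the wrist and scene views.
  - The gripper's opening read 1–3 mm less than the true part sizes.
  - Closing on the cap gave about 17 N at the wrist, possibly from the fingertips touching the table. That is well under the limits.

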